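# Load the roller-sleeve rack and lock it

## Robot

A 6-joint arm with a two-finger parallel gripper is mounted at the origin on a cart in front of the work surface, level with it; the furniture and walls round the work are solid. World frame = base frame: x ahead of the robot, y to its left, z up, the work surface at z = 0. Lengths are in mm, angles in degrees, forces in N, time in s.
With the tool pointing down it reaches from about 350 to 850 mm from the base axis. Payload 8.1 kg.
Tool frame: the origin (TCP) lies at the very end of the fingers, on their centre line; the grasp point (between the pads) lies 19 mm behind it; z points along the fingers, y is the line along which they close (so a half turn about z gives the same grasp; the last joint's range is limited). The gripper opens to 85 mm and grips with 20 to 120 N. Pads are 22 mm wide; open, the fingers measure 114 mm over their backs; the gripper's body (76 mm by 85 mm) begins 54 mm behind the grasp point. The pads swing forward as they close: fully open they stand 13 mm farther back than shut.
Start: joints at [69.248, 7.471, 85.268, -0, 87.261, -4.893], TCP at [163.945, 577.172, 231.292] pointing down, gripper open.
Joint ranges: [-169.43, 169.43], [-51.17, 129.36], [1.28, 143.12], [-76.62, 256.62], [0, 156.53], [-152.29, 152.29]. Speed limits (degrees/s): [136.94, 136.94, 159.86, 180, 180, 180].

## Interface

Orientations are given as [roll, pitch, yaw] about the fixed x, y, z axes, in that order (R = Rz(yaw) Ry(pitch) Rx(roll)).
In Python, from bench import sense, eyes, job, models gives the robot as it stands. The module is installed in compiled form; this text tells all that it offers.
- The arm moves only by the tool apply_moves, never from a script. Its argument "rows" is a list of rows, each a list of 6 numbers: the shift along the tool's x, y, z in mm, then the turn, a rotation vector about the tool's x, y, z in rad. In form: [[dx, dy, dz, rx, ry, rz], ...]. A call has exactly 5 rows; each row shifts and turns the commanded pose from where the row before left it, along the tool's axes as they then stand; what a row does not reach is not made up. A row lasts 1/8 s, in which the tool goes at most 62.5 mm and 10.7 degrees, less where a joint would pass 70% of its speed; a pose out of reach is approached as far as the arm can. A call is refused whole if a number of a shift passes 62.5 or a number of a turn 0.188, either way. A call with a gripper value outside its range is refused whole. "fingers" is the finger opening in mm, from 0 to 85.4, set as the call begins (left out, the last holds). The fingers move at their own pace and stop on an object; "grip_force" is the grip in N (left out, the last holds). Time passes only in rows, so rows that do not move let the fingers close, or fill a call up. It gives the time, the measured TCP pose, the force, the opening and the grip force at its end, in the units of the state.
- sense(): the state, without advancing time (a new reading comes with each control period).
- eyes.snapshot(name): name is "scene" or "top" or "wrist"; returns (picture, depth): 420x560x3 uint8, red, green, blue; 420x560 float32, mm along the optical axis (not along the pixel's ray), 0 where there is no reading.
- eyes.get_calibration(name): a dict with "intrinsics" (3x3 intrinsics, pixels), "D" ([k1, k2, p1, p2, k3] as OpenCV has them; the pictures are not rectified), "R" (3x3) and "t" (3): a world point X has camera coordinates R X + t; the wrist camera has in their place "mount" (4x4, takes a point from camera to tool coordinates, whose origin is the TCP and whose axes are the flange's). Camera axes: x right, y down, z forward; pixel columns grow to the right and rows downward; lengths in mm; the calibration is good to about 2 mm. A picture is of the moment at which its call begins: read the wrist's pose just before it. get_calibration takes no time and is no camera call.
- job.hand_in(): hands the job in; it is judged then, once.
Trained networks look in the newest picture that a camera, given by its name, has taken for a name from the list of things; names that differ only in an ending like _2 or _b are one class to them, and where a whole thing is asked for, a point or a joint stands for the part that bears it (a point fixed in the world has none). Each returns a list of dicts, best first, with "confidence" (0 to 1); they miss things now and then, are a little off and sometimes report something else, mostly with a low value. They report only what shows in the picture. A call takes as long as a camera call.
- models.boxes_of(name, camera): "xyz" ([x, y, z] in mm, in world coordinates, good to about 4 mm: the middle of the surface that is visible of it).
- models.cut_out(name, camera): "pixels" (420x560 bool, what is visible of it).
- models.place_of(name, camera): "xyz" ([x, y, z] in mm, in world coordinates, good to about 4 mm: a listed point, or the origin of a listed thing).
The state is a dict: "time": time; "joint_pos": joint angles; "qd": joint speeds; "joint_efforts": joint torques, N m; "tool_pos": TCP position; "tcp_rot": TCP orientation; "ft_force": force on the tool from outside, world axes, zero at the start; "wrist_torque": the same for the moment, N m; "finger_gap": finger opening in mm; "grip_force": force on a finger pad.
Only numpy, scipy, OpenCV 4.12 (cv2) and the standard library are available. Lean on these libraries where they do the work, as an engineer would, in place of code of your own. Each camera call takes 0.05 s, during which the arm holds its last target. There are 200 camera calls.

## Task

Put the ink-roller sleeves away properly on their storage rack: some stand on the bench, and one wide sleeve was left on a thin spindle by mistake. Slide the rack's lock bar back until its keyholes clear the spindle heads, lift it off and lay it aside; slide every sleeve, that one too, down onto a spindle that it fits (wide bores on the thick spindles, narrow bores on the thin), one to a spindle and fully home on the base; then put the bar back over the four heads and slide it fully home so that all the heads are locked. Leave the ink tin and the ink tube where they are.

Things in the scene. Friction and masses are not known exactly. Their poses are not given: they have to be found in the camera images.
- rack: Storage rack, fixed to the table: dark wooden board 80 mm (x) by 300 mm (y) with a metal strip on top, upper face 16 mm over the table; a low steel loop at each end (to y = +-178 mm, 12 mm high). Origin: centre of the underside. Four spindles stand along its y axis at y = -114, -38, +38, +114 mm (thick, thin, thin, thick); tops 86 mm over the table.
- thick_a (a point): Thick spindle at the rack's -y end: shaft 36 mm in diameter up to a flat shoulder 69 mm over the table (2 mm chamfer); on it, as on every spindle, a neck 9 mm in diameter from 69 to 77 mm and a round head 20 mm in diameter from 77 to 86 mm, tapered at its top. The point: on the axis at shoulder height.
- thin_a (a point): Thin spindle beside thick_a (rack y = -38 mm): shaft 24 mm in diameter, shoulder, neck and head at the same heights as thick_a's. Its point lies on the spindle's axis at the height of the shoulder, 69 mm over the table.
- thin_b (a point): Thin spindle beside thick_b (rack y = +38 mm): shaft 24 mm in diameter, otherwise as thick_a. Its point lies on the spindle's axis at the height of the shoulder, 69 mm over the table.
- thick_b (a point): Thick spindle at the rack's +y end: shaft 36 mm in diameter, otherwise as thick_a. Its point lies on the spindle's axis at the height of the shoulder, 69 mm over the table.
- bar_grip (a point): Lock bar (loose, 0.25 kg): steel strip 304 mm long (its y), 44 wide (x), 5 thick, with a wooden grip block 16 (x) by 26 (y) by 34 mm high on the middle of its top. Point: centre of the block, 22 mm over the strip's underside. On the rack the strip rests on the shoulders (point 91 mm up, 3 mm play under the heads). At the start it is locked: centre about 12 mm to the rack's +y of the rack's centre.
- slot_a (a point): Slot end of the bar's first keyhole, bar y = -126 mm, half-way through the strip. The 4 keyholes are 76 mm apart: round holes 27 mm wide (the heads pass) at bar y = -102, -26, +50, +126; from each a slot 14 mm wide (necks fit, heads do not) runs to its end 24 mm further to -y. Fully home, a neck is within 2.5 mm of this point; shift the bar 24 mm to its -y and it lifts off.
- slot_b (a point): Slot end of the bar's last keyhole, bar y = +102 mm, half-way through the strip; fully home, the neck of an end spindle is within 2.5 mm of it. To lock: lower the bar with its round holes over the heads, then shift it 24 mm to its +y until the slot ends meet the necks. Turned end for end it fits as well.
- wide_1_mid (a point): A wide-bored roller sleeve: dark rubber tube on a metal core, 66 mm outside, bore 39 mm right through, 50 mm long, about 0.16 kg, standing on end on the table; for the thick 36 mm spindles. The point is its centre, on the axis half-way up (25 mm over its foot; 41 mm over the table when home on the rack). Absent in some starts. Both ends alike.
- wide_2_mid (a point): A wide-bored roller sleeve: dark rubber tube on a metal core, 66 mm outside, bore 39 mm right through, 50 mm long, about 0.16 kg, at the start loose on the thin spindle thin_b, under the bar; for the thick 36 mm spindles. The point is its centre, on the axis half-way up (25 mm over its foot; 41 mm over the table when home on the rack). Both ends alike.
- narrow_1_mid (a point): A narrow-bored roller sleeve: dark rubber tube on a metal core, 54 mm outside, bore 27 mm right through, 50 mm long, about 0.16 kg, standing on end on the table; for the thin 24 mm spindles. The point is its centre, on the axis half-way up (25 mm over its foot; 41 mm over the table when home on the rack). Absent in some starts. Both ends alike.
- narrow_2_mid (a point): A narrow-bored roller sleeve: dark rubber tube on a metal core, 54 mm outside, bore 27 mm right through, 50 mm long, about 0.16 kg, standing on end on the table; for the thin 24 mm spindles. The point is its centre, on the axis half-way up (25 mm over its foot; 41 mm over the table when home on the rack). Absent in some starts. Both ends alike.
- ink_tin: Tin of ink, 78 mm across, 53 mm high, a bystander; origin at the centre of its underside.
- ink_tube: Ink tube lying on the table, 38x109x26 mm, a bystander; origin under its middle.

How it is judged:
By the outcome, as a careful person would: the job done as asked, in the order asked, and still so for the second after the job is handed in, with the robot touching nothing.
Of wide_1, narrow_1, narrow_2 only 2 to 3 are there at a start; the rules pass over those that are not, and their reading is None.
At some moment in a run one of wide_1, narrow_1, narrow_2, lock_bar may be knocked a few centimetres aside while the robot is not near it.
It also fails if it takes over 192 s, if anything falls off the work surface, if the arm or the gripper's body presses on something with over 40 N, if the wrist force passes 120 N, or if a joint passes its speed limit or range.

## Working session

There is one attempt and no reset: what is moved stays moved. The work goes in short steps, Python scripts to look and compute and a tool call to move; the robot and the scene stay as the last step left them, time stands still between calls to the robot, and variables do not carry over. Pictures are saved under pics/ and viewed, at most 14 in all, crops included, and the job is handed in when it is done.

Besides the shell and the picture viewer there is one more tool, called after "Emit:" as a command line: name --pt "numbers of a row" for each row, then --argument value for the rest. apply_moves: Moves the arm, as the interface text tells. Its arguments: {"type":"object","properties":{"rows":{"type":"array"},"fingers":{"type":"number"},"grip_force":{"type":"number"}},"required":["rows"]}

```bash
mkdir -p pics
cat > h.py <<'E'
import numpy as np, cv2
from bench import sense, eyes, job, models
from scipy.spatial.transform import Rotation as Ro
def st():
    s=sense(); print('t',round(s['time'],2),'tcp',np.round(s['tool_pos'],1),'rot',np.round(s['tcp_rot'],1),'gap',round(s['finger_gap'],1),'F',np.round(s['ft_force'],1),'grip',s['grip_force']); return s
def snap(c,f=None):
    p,d=eyes.snapshot(c)
    if f: cv2.imwrite('pics/'+f+'.png',p[:,:,::-1])
    return p,d
def cloud(c,d,s=None):
    k=eyes.get_calibration(c); K=np.array(k['intrinsics']);D=np.array(k['D'],float)
    v,u=np.mgrid[0:420,0:560]
    n=cv2.undistortPoints(np.stack([u.ravel(),v.ravel()],1).astype(np.float64)[:,None],K,D)[:,0]
    P=np.c_[n,np.ones(len(n))]*d.reshape(-1,1)
    if c=='wrist':
        M=np.array(k['mount']);P=P@M[:3,:3].T+M[:3,3]
        R=Ro.from_euler('xyz',s['tcp_rot'],degrees=True).as_matrix();P=P@R.T+np.array(s['tool_pos'])
    else: P=(P-np.array(k['t']).ravel())@np.array(k['R'])
    P[d.ravel()==0]=np.nan
    return P.reshape(420,560,3)
def find(n,c,f='place_of'):
    for r in getattr(models,f)(n,c)[:5]: print(n,c,f,np.round(r['xyz'],1),round(r['confidence'],2))
E
python3 - <<'E'
from h import *
s=st(); print(s['joint_pos'])
for c in('top','scene'):
    snap(c,c+'0')
    for n in ['rack','thick_a','thin_a','bar_grip','slot_a','slot_b','wide_1_mid','narrow_1_mid','ink_tin','ink_tube']: find(n,c)
E
```

```text
t 0.0 tcp [163.8 576.7 230.2] rot [-179.9   -0.   164.1] gap 85.6 F [ 0.2 -0.4  1. ] grip 0.0
[ 6.92461055e+01  7.51573478e+00  8.53292900e+01 -6.27638189e-04
  8.72607753e+01 -4.89365730e+00]
rack top place_of [477.3 190.2  -3.4] 0.75
thick_a top place_of [486.6  72.6  69.6] 0.74
thick_a top place_of [479.5 300.4  67.1] 0.68
thick_a top place_of [591.5 -61.7  23.5] 0.52
thin_a top place_of [487.  147.5  63.4] 0.79
thin_a top place_of [479.2 222.3  69.6] 0.73
bar_grip top place_of [480.5 199.   86. ] 0.76
slot_a top place_of [479.1 307.4  77.8] 0.71
slot_a top place_of [484.   75.1  70.4] 0.65
slot_b top place_of [479.1 307.4  77.8] 0.71
slot_b top place_of [484.   75.1  70.4] 0.65
wide_1_mid top place_of [ 532.2 -363.9   24.8] 0.84
ink_tin top place_of [ 682.9 -350.1   -1.1] 0.73
ink_tin top place_of [485.8 222.1  37. ] 0.46
ink_tin top place_of [591.3 -63.8  24. ] 0.32
ink_tube top place_of [ 520.1 -463.2   -2. ] 0.54
rack scene place_of [483.6 188.7   2.6] 0.75
thick_a scene place_of [477.6 303.1  63.5] 0.94
thick_a scene place_of [486.7  72.2  66.5] 0.91
thick_a scene place_of [476.4 305.7  70.4] 0.27
thin_a scene place_of [484.3 153.9  69.6] 0.65
thin_a scene place_of [479.3 224.7  68.7] 0.6
bar_grip scene place_of [481.  200.4  90.1] 0.92
slot_a scene place_of [476.8 304.1  70.1] 0.63
slot_b scene place_of [476.8 304.1  70.1] 0.63
wide_1_mid scene place_of [ 535.9 -364.4   23. ] 0.88
narrow_1_mid scene place_of [478.6 304.   69.3] 0.2
ink_tin scene place_of [ 683.4 -353.9   -3.3] 0.67
ink_tube scene place_of [ 525.1 -469.1    5.4] 0.72
ink_tube scene place_of [484.8 198.3  89.2] 0.37
ink_tube scene place_of [482.7 225.2  67. ] 0.33
```

View pics/top0.png

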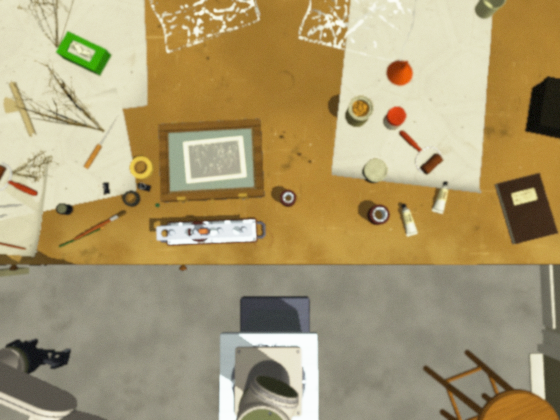

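View pics/scene0.png

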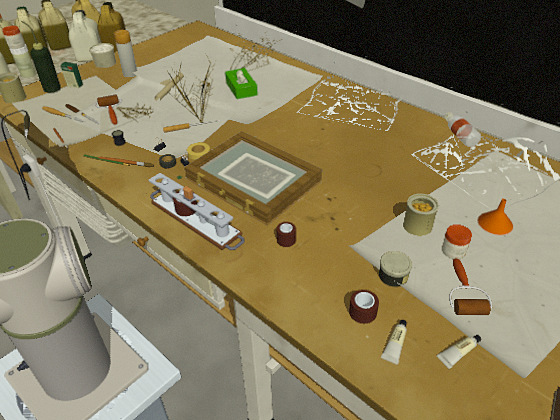

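Two sleeves stand on the bench: a narrow one at top-image (288,198) and wide_1 at (378,214). The rack with its bar is at (205,231), with the bar shifted toward world +y (left), so the rack's +y is roughly world +y. I'll move above the bar.

Emit:
apply_moves --pt "-27.3 -18.3 -3 0 0 0" --pt "-27.3 -18.3 -3 0 0 0" --pt "-27.3 -18.3 -3 0 0 0" --pt "-27.3 -18.3 -3 0 0 0" --pt "-27.3 -18.3 -3 0 0 0"

```text
time: 1.72
tool_pos: [270.9, 451.0, 246.5]
tcp_rot: [180.0, 0.0, 164.1]
ft_force: [-0.3, 0.2, -0.4]
finger_gap: 85.6
grip_force: 0.0
```

Emit:
apply_moves --pt "-27.3 -18.3 -3 0 0 0" --pt "-27.3 -18.3 -3 0 0 0" --pt "-27.3 -18.3 -3 0 0 0" --pt "-27.3 -18.3 -3 0 0 0" --pt "-27.3 -18.3 -3 0 0 0"

```text
time: 2.35
tool_pos: [377.2, 325.7, 261.6]
tcp_rot: [180.0, 0.0, 164.1]
ft_force: [-0.1, 0.3, -0.2]
finger_gap: 85.4
grip_force: 0.0
```

Emit:
apply_moves --pt "-27.3 -18.3 -3 0 0 0" --pt "-27.3 -18.3 -3 0 0 0" --pt "-27.3 -18.3 -3 0 0 0" --pt "-27.3 -18.3 -3 0 0 0" --pt "-27.3 -18.3 -3 0 0 0"

```text
time: 2.98
tool_pos: [483.5, 200.3, 276.5]
tcp_rot: [180.0, 0.0, 164.1]
ft_force: [0.4, 0.3, 0.3]
finger_gap: 85.3
grip_force: 0.0
```

Emit:
apply_moves --pt "0 0 0 0 0 0.18" --pt "0 0 0 0 0 0.18" --pt "0 0 0 0 0 0.18" --pt "0 0 0 0 0 0.18" --pt "0 0 0 0 0 0.18"

```text
time: 3.6
tool_pos: [482.8, 201.2, 276.4]
tcp_rot: [180.0, 0.0, 112.2]
ft_force: [-0.0, 0.5, -0.9]
finger_gap: 85.3
grip_force: 0.0
```

Emit:
apply_moves --pt "0 0 0 0 0 0.18" --pt "0 0 0 0 0 0.18" --pt "0 0 0 0 0 0" --pt "0 0 0 0 0 0" --pt "0 0 0 0 0 0" --fingers 45

```text
time: 4.22
tool_pos: [482.8, 201.2, 276.3]
tcp_rot: [180.0, -0.0, 92.1]
ft_force: [0.4, -0.5, 0.1]
finger_gap: 45.4
grip_force: 0.0
```

Run:
```python
from h import *
s=st(); print(s['joint_pos'])
p,d=snap('wrist','w1')
print(eyes.get_calibration('wrist')['mount'])
for n in ['thick_a','thin_a','bar_grip','slot_a','slot_b','wide_1_mid','rack']: find(n,'wrist')
P=cloud('wrist',d,s); np.save('P1.npy',P)
z=P[:,:,2]
for lo,hi in((100,112),(80,90),(70,79)):
    m=(z>lo)&(z<hi)&(abs(P[:,:,0]-482)<60)
    Q=P[m]; print(lo,len(Q),np.round(np.nanmedian(Q,0),1) if len(Q) else '',np.round(np.percentile(Q,[1,99],axis=0),1) if len(Q) else '')
    if len(Q): print(cv2.minAreaRect(Q[:,:2].astype(np.float32)))
```

```text
t 4.22 tcp [482.8 201.2 276.3] rot [180.   -0.   92.1] gap 45.4 F [ 0.4 -0.5  0.1] grip 0.0
[ 1.70076421e+01 -5.35683322e+00  9.35873012e+01  1.36554690e-03
  9.17687289e+01  1.49227208e+01]
[[ 1.30126268e-03 -9.53521044e-01 -3.01323624e-01  7.65183361e+01]
 [ 9.99999025e-01  1.39350796e-03 -9.11901588e-05  6.48107000e-01]
 [ 5.06848602e-04 -3.01323211e-01  9.53521927e-01 -1.41988129e+02]
 [ 0.00000000e+00  0.00000000e+00  0.00000000e+00  1.00000000e+00]]
thick_a wrist place_of [488.3  67.8  71.8] 0.95
thick_a wrist place_of [478.5 301.8  69.2] 0.56
thin_a wrist place_of [482.8 227.2  70.2] 0.9
thin_a wrist place_of [492.2 153.1  69.9] 0.6
bar_grip wrist place_of [483.1 204.   94.4] 0.74
slot_a wrist place_of [479.4 302.4  73.6] 0.93
slot_a wrist place_of [484.1  73.8  74.9] 0.6
slot_b wrist place_of [479.4 302.4  73.6] 0.93
slot_b wrist place_of [484.1  73.8  74.9] 0.6
rack wrist place_of [484.2 185.9  -1.1] 0.86
100 513 [482.9 202.4 106.6] [[475.5 188.7 101.4]
 [490.7 214.  108.4]]
((482.7115173339844, 201.2649383544922), (15.605578422546387, 25.638330459594727), 2.7845189571380615)
80 1365 [482.5 224.4  84.1] [[470.3  69.7  80.2]
 [495.5 310.5  87.8]]
((483.56451416015625, 189.31808471679688), (19.136470794677734, 245.55467224121094), 2.2976787090301514)
70 10376 [481.6 234.2  73.3] [[457.1  51.9  71.4]
 [507.7 351.2  76.7]]
((482.80609130859375, 200.56271362304688), (44.051544189453125, 304.6592102050781), 2.2987728118896484)
```

View pics/w1.png

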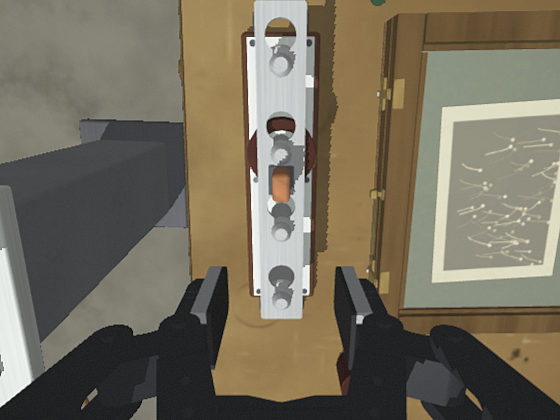

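The wrist view shows the locked bar with its block at pixel (281,183), the round holes on the +y (upper) side of each head, and wide_2 under thin_b (280,150). The TCP is already over the block, so I'll descend, grip, and slide to -y.

Emit:
apply_moves --pt "0 0 38 0 0 0.003" --pt "0 0 40 0 0 0" --pt "0 0 40 0 0 0" --pt "0 0 40 0 0 0" --pt "0 0 37 0 0 0" --fingers 45

```text
time: 5.25
tool_pos: [482.6, 201.1, 79.9]
tcp_rot: [-180.0, 0.0, 91.8]
ft_force: [-0.5, -0.0, -0.5]
finger_gap: 45.0
grip_force: 0.0
```

Emit:
apply_moves --pt "0 0 0 0 0 0" --pt "0 0 0 0 0 0" --pt "0 0 0 0 0 0" --pt "0 0 0 0 0 0" --pt "0 0 0 0 0 0" --fingers 5 --grip_force 60

```text
time: 5.88
tool_pos: [483.2, 201.3, 81.9]
tcp_rot: [179.9, -0.0, 91.8]
ft_force: [-0.8, 0.2, -2.4]
finger_gap: 14.8
grip_force: 61.1
```

Emit:
apply_moves --pt "-5 0 0 0 0 0" --pt "-5 0 0 0 0 0" --pt "-5 0 0 0 0 0" --pt "-5 0 0 0 0 0" --pt "-4 0 0 0 0 0"

```text
time: 6.5
tool_pos: [484.0, 177.1, 81.8]
tcp_rot: [179.9, -0.0, 91.8]
ft_force: [0.1, 2.9, 3.9]
finger_gap: 15.3
grip_force: 61.9
```

Run:
```python
from h import *
s=st(); p,d=snap('wrist'); snap('scene')
p2,_=snap('top')
pw,_=snap('scene')
cv2.imwrite('pics/c2.png',np.hstack([p,cv2.resize(pw[150:270,120:280],None,fx=3.5,fy=3.5)[:,:240]])[:,:,::-1])
P=cloud('wrist',d,s);z=P[:,:,2]
m=(z>80)&(z<90)&(abs(P[:,:,0]-482)<30);Q=P[m];print(cv2.minAreaRect(Q[:,:2].astype(np.float32)),len(Q))
```

```text
t 6.5 tcp [484.  177.1  81.8] rot [179.9  -0.   91.8] gap 15.3 F [0.1 2.9 3.9] grip 61.880478858947754
((482.4988708496094, 188.75167846679688), (38.73006820678711, 92.14675903320312), 15.606306076049805) 2831
```

View pics/c2.png

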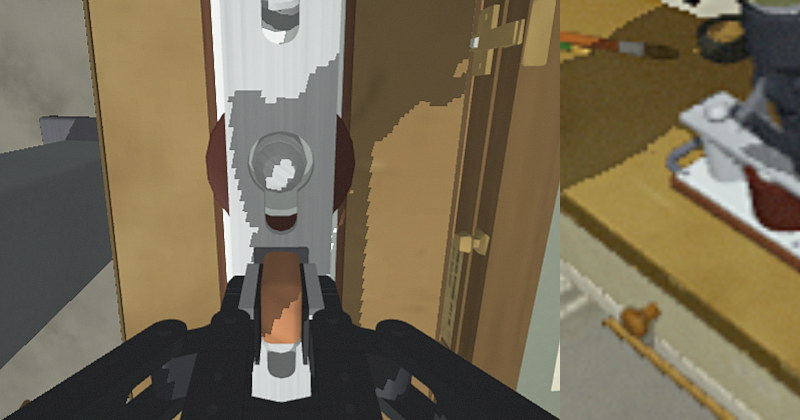

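The head at pixel (280,163) is centred in its round hole. I'll lift the bar off and lay it aside at about (455,-170).

Emit:
apply_moves --pt "0 0 -4 0 0 0" --pt "0 0 -8 0 0 0" --pt "0 0 -12 0 0 0" --pt "0 0 -14 0 0 0" --pt "0 0 -14 0 0 0"

```text
time: 7.32
tool_pos: [483.8, 177.3, 134.7]
tcp_rot: [180.0, -0.0, 91.8]
ft_force: [-0.1, -0.2, -3.1]
finger_gap: 14.8
grip_force: 61.1
```

Emit:
apply_moves --pt "-20 -2 0 0 0 0" --pt "-32 -4 0 0 0 0" --pt "-36 -4 0 0 0 0" --pt "-40 -5 0 0 0 0" --pt "-40 -5 0 0 0 0"

```text
time: 7.95
tool_pos: [469.0, 7.5, 134.4]
tcp_rot: [179.9, 0.0, 91.8]
ft_force: [1.2, -0.1, -2.2]
finger_gap: 15.0
grip_force: 61.1
```

Emit:
apply_moves --pt "-40 -5 0 0 0 0" --pt "-40 -5 0 0 0 0" --pt "-40 -4 0 0 0 0" --pt "-34 -4 0 0 0 0" --pt "-24 -2 0 0 0 0"

```text
time: 8.57
tool_pos: [454.4, -171.6, 134.4]
tcp_rot: [179.9, 0.0, 91.7]
ft_force: [0.6, 0.3, -2.2]
finger_gap: 14.7
grip_force: 61.1
```

Emit:
apply_moves --pt "0 0 20 0 0 0" --pt "0 0 26 0 0 0" --pt "0 0 26 0 0 0" --pt "0 0 20 0 0 0" --pt "0 0 12 0 0 0"

```text
time: 9.2
tool_pos: [454.2, -169.8, 28.9]
tcp_rot: [-180.0, -0.0, 91.8]
ft_force: [0.6, 0.1, -2.4]
finger_gap: 14.9
grip_force: 61.1
```

Emit:
apply_moves --pt "0 0 5 0 0 0" --pt "0 0 4 0 0 0" --pt "0 0 3 0 0 0" --pt "0 0 2 0 0 0" --pt "0 0 0 0 0 0"

```text
time: 9.82
tool_pos: [454.3, -169.9, 15.3]
tcp_rot: [-180.0, 0.0, 91.8]
ft_force: [0.3, -0.4, -2.5]
finger_gap: 15.1
grip_force: 61.1
```

Emit:
apply_moves --pt "0 0 1 0 0 0" --pt "0 0 1 0 0 0" --pt "0 0 0.5 0 0 0" --pt "0 0 0 0 0 0" --pt "0 0 0 0 0 0"

```text
time: 10.45
tool_pos: [454.4, -169.8, 12.8]
tcp_rot: [180.0, 0.0, 91.8]
ft_force: [0.0, -0.8, -2.3]
finger_gap: 15.0
grip_force: 61.2
```

Emit:
apply_moves --pt "0 0 0 0 0 0" --pt "0 0 0 0 0 0" --pt "0 0 0 0 0 0" --pt "0 0 0 0 0 0" --pt "0 0 0 0 0 0" --fingers 50

```text
time: 11.08
tool_pos: [454.3, -169.9, 12.8]
tcp_rot: [180.0, 0.0, 91.8]
ft_force: [0.5, 0.4, -0.5]
finger_gap: 50.1
grip_force: 0.0
```

Emit:
apply_moves --pt "0 0 -30 0 0 0" --pt "0 0 -40 0 0 0" --pt "0 0 -40 0 0 0" --pt "0 0 -50 0 0 0" --pt "0 0 -50 0 0 0" --fingers 85

```text
time: 11.7
tool_pos: [454.0, -169.7, 224.2]
tcp_rot: [-180.0, -0.0, 91.8]
ft_force: [0.9, 0.1, 0.2]
finger_gap: 84.8
grip_force: 0.0
```

Run:
```python
from h import *
s=st(); p,d=snap('wrist','w3')
P=cloud('wrist',d,s);z=P[:,:,2]
for lo,hi in((30,45),):
    m=(z>lo)&(z<hi)&(abs(P[:,:,0]-455)<20)&(abs(P[:,:,1]+170)<30);Q=P[m];print(cv2.minAreaRect(Q[:,:2].astype(np.float32)),len(Q))
for c in('top','scene'):
    snap(c); 
    for n in('wide_1_mid','narrow_1_mid','bar_grip'): find(n,c)
```

```text
t 11.7 tcp [ 454.  -169.7  224.2] rot [-180.    -0.    91.8] gap 84.8 F [0.9 0.1 0.2] grip 0.0
((454.6846923828125, -169.60012817382812), (14.768144607543945, 25.747604370117188), 1.4815400838851929) 470
wide_1_mid top place_of [ 534.9 -362.5   25.9] 0.87
wide_1_mid scene place_of [ 539.1 -365.2   26. ] 0.94
bar_grip scene place_of [ 453.8 -174.8   20.4] 0.72
```

View pics/w3.png

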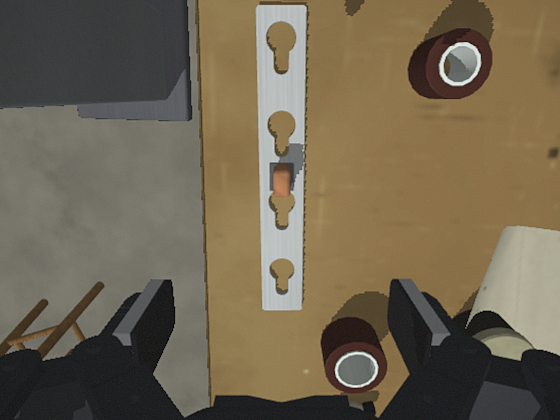

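Bar is laid flat with its block at (282,180); the narrow sleeve shows at (460,63) and the wide one at (357,369). Next is wide_2 on thin_b.

Emit:
apply_moves --pt "30 3 0 0 0 0" --pt "40 4 0 0 0 0" --pt "40 4 0 0 0 0" --pt "40 4 0 0 0 -0.003" --pt "45 4 0 0 0 -0.005"

```text
time: 12.78
tool_pos: [466.6, 26.8, 221.7]
tcp_rot: [-179.9, -0.0, 92.2]
ft_force: [0.3, -0.5, 0.5]
finger_gap: 85.1
grip_force: 0.0
```

Emit:
apply_moves --pt "45 4 0 0 0 0" --pt "45 4 0 0 0 0" --pt "45 4 0 0 0 0" --pt "40 4 0 0 0 0" --pt "26 4 0 0 0 0"

```text
time: 13.4
tool_pos: [478.5, 229.0, 221.5]
tcp_rot: [-179.9, 0.0, 92.3]
ft_force: [0.9, -0.3, -0.1]
finger_gap: 85.3
grip_force: 0.0
```

```bash
cat >> h.py <<'E'
def heads(P,c0):
    # head tops / shoulder centres near guess
    for g in c0:
        m=(np.hypot(P[:,:,0]-g[0],P[:,:,1]-g[1])<22)&(P[:,:,2]>79)&(P[:,:,2]<92)
        if m.sum()>30:
            (c,r)=cv2.minEnclosingCircle(P[m][:,:2].astype(np.float32)); print('head',np.round(g,0),np.round(c,1),round(r,1),m.sum(),np.round(P[m].mean(0),1))
def ring(P,g,zt,tol=5,rad=45):
    m=(np.hypot(P[:,:,0]-g[0],P[:,:,1]-g[1])<rad)&(abs(P[:,:,2]-zt)<tol)
    Q=P[m][:,:2]
    if len(Q)<30: print('ring none',g,len(Q));return
    h=cv2.convexHull(Q.astype(np.float32)); c,r=cv2.minEnclosingCircle(h)
    c2=np.mean(cv2.fitEllipse(h)[0:1],0); print('ring',np.round(g),np.round(c,1),'r',round(r,1),'ell',np.round(c2,1),np.round(cv2.fitEllipse(h)[1],1),len(Q),'z',np.round(np.median(P[m][:,2]),1))
C=np.array([483.5,189.1]);U=np.array([-np.sin(np.radians(2.3)),np.cos(np.radians(2.3))])
SP=[C+U*k for k in(-114,-38,38,114)]
E
python3 - <<'E'
from h import *
s=st(); p,d=snap('wrist','w4')
P=cloud('wrist',d,s)
heads(P,SP); ring(P,SP[2],66,4)
print(SP)
E
```

```text
t 13.4 tcp [478.5 229.  221.5] rot [-179.9    0.    92.3] gap 85.3 F [ 0.9 -0.3 -0.1] grip 0.0
head [488.  75.] [487.7  75.4] 10.0 320 [487.9  77.7  83.3]
head [485. 151.] [484.7 150.7] 10.3 386 [484.9 152.6  83.3]
head [482. 227.] [481.7 226.5] 10.0 465 [481.7 227.6  83.5]
head [479. 303.] [478.7 302.4] 9.9 591 [478.7 302.5  83.6]
ring [482. 227.] [482.4 224.4] r 32.9 ell [482.4 224.5] [64.9 65.2] 3127 z 63.5
[array([488.07502435,  75.19183896]), array([485.02500812, 151.13061299]), array([481.97499188, 227.06938701]), array([478.92497565, 303.00816104])]
```

View pics/w4.png

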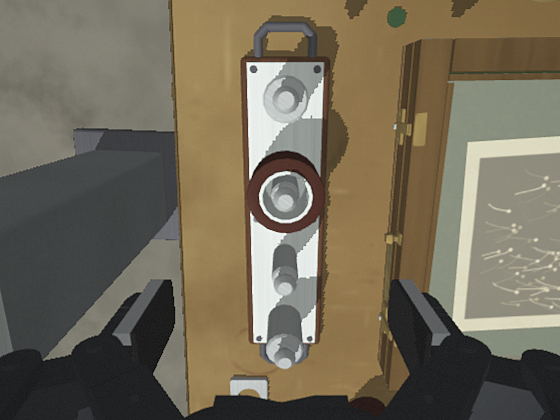

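The wrist picture shows wide_2 around thin_b at (286,192), and thick_b free at (285,98). A small white square at (250,388) lies off the rack end. I'll grip wide_2.

Emit:
apply_moves --pt "-4.8 3.7 35 0 0 0" --pt "0 0 45 0 0 0" --pt "0 0 45 0 0 0" --pt "0 0 40 0 0 0" --pt "0 0 20 0 0 0" --fingers 85

```text
time: 14.08
tool_pos: [480.5, 221.3, 33.9]
tcp_rot: [-179.7, 0.1, 92.2]
ft_force: [0.6, 0.0, -0.6]
finger_gap: 85.3
grip_force: 0.0
```

Emit:
apply_moves --pt "0 0 10 0 0 0" --pt "0 0 5 0 0 0" --pt "0 0 0 0 0 0" --pt "0 0 0 0 0 0" --pt "0 0 0 0 0 0"

```text
time: 14.7
tool_pos: [483.8, 222.9, 23.6]
tcp_rot: [179.9, -0.0, 92.2]
ft_force: [0.1, -0.2, -0.0]
finger_gap: 85.1
grip_force: 0.0
```

Emit:
apply_moves --pt "0 0 0 0 0 0" --pt "0 0 0 0 0 0" --pt "0 0 0 0 0 0" --pt "0 0 0 0 0 0" --pt "0 0 0 0 0 0" --fingers 55 --grip_force 45

```text
time: 15.32
tool_pos: [483.7, 222.9, 23.6]
tcp_rot: [179.9, -0.0, 92.2]
ft_force: [-0.1, 0.4, 5.8]
finger_gap: 64.9
grip_force: 50.6
```

Run:
```python
from h import *
s=st(); p,d=snap('wrist','w5')
P=cloud('wrist',d,s)
heads(P,SP); ring(P,SP[2],64,4)
```

```text
t 15.32 tcp [483.7 222.9  23.6] rot [179.9  -0.   92.2] gap 64.9 F [-0.1  0.4  5.8] grip 50.625787284225225
head [482. 227.] [481.9 226.5] 10.6 3457 [482.1 229.5  83.4]
head [479. 303.] [479.1 302.1] 10.0 6845 [479.2 302.3  83.8]
ring [482. 227.] [482.5 229.5] r 44.2 ell [483.5 226.6] [59.2 84.1] 19831 z 63.5
```

View pics/w5.png

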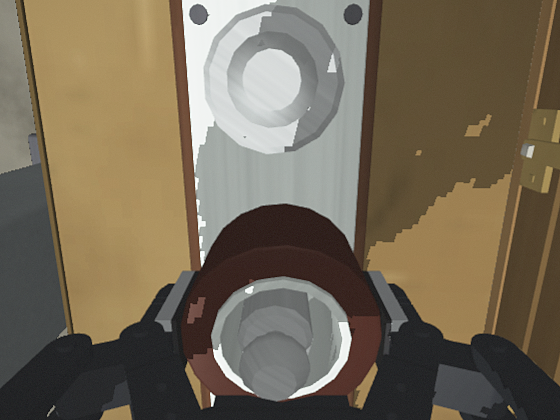

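Gripped wide_2: the bore ring is centred near pixel (283,335) around thin_b, and thick_b is at (272,80). I'll measure the sleeve offset in the grasp.

```bash
cat >> h.py <<'E'
from scipy.optimize import least_squares
def held(p,P,g,zt,ro,tol=3):
    "centre of sleeve top: red face points, hull fit with fixed outer radius"
    r,gg=p[:,:,0].astype(float),p[:,:,1].astype(float)
    m=(r>1.8*gg)&(abs(P[:,:,2]-zt)<tol)&(np.hypot(P[:,:,0]-g[0],P[:,:,1]-g[1])<ro+12)
    Q=P[m][:,:2]; a=np.arctan2(*(Q-g).T[::-1]); b=np.round(a/0.1)
    E=[]
    for k in np.unique(b):
        q=Q[b==k]; rr=np.hypot(*(q-g).T)
        if len(q)>8: E.append(q[rr>np.percentile(rr,92)].mean(0))
    E=np.array(E); f=least_squares(lambda c:np.hypot(*(E-c).T)-ro,g,loss='soft_l1'); res=np.hypot(*(E-f.x).T)-ro
    print('held',np.round(f.x,1),len(E),'res',np.round(np.abs(res).mean(),2),'z',np.round(np.median(P[m][:,2]),1)); return f.x
E
python3 - <<'E'
from h import *
s=st(); p,d=snap('wrist'); P=cloud('wrist',d,s)
held(p,P,np.array([482.5,224.]),64,32.5)
E
```

```text
t 15.38 tcp [483.7 222.8  23.5] rot [179.9  -0.   92.2] gap 64.7 F [-0.1  0.8  5.9] grip 50.6262238137424
held [475.3 223.6] 1 res 0.0 z 63.3
```

Run:
```python
from h import *
s=sense(); p,d=snap('wrist'); P=cloud('wrist',d,s)
for (v,u) in[(260,283),(330,195),(330,365),(375,370),(290,220),(310,215),(300,345),(270,330)]: print(v,u,p[v,u],np.round(P[v,u],1))
```

```text
260 283 [56 36 32] [483.8 251.9  63.4]
330 195 [53 33 30] [456.7 226.5  63.8]
330 365 [84 50 42] [511.3 228.2  63.2]
375 370 [166 138  91] [536.2 154.4  -1.8]
290 220 [54 34 30] [464.7 240.6  62.8]
310 215 [52 32 28] [463.1 233.8  63.5]
300 345 [55 36 29] [503.8 239.1  63.6]
270 330 [55 35 31] [498.4 248.7  62.6]
```

```bash
sed -i 's/r>1.8\*gg/r>1.4*gg/' h.py
python3 - <<'E'
from h import *
s=sense(); p,d=snap('wrist'); P=cloud('wrist',d,s)
held(p,P,np.array([482.5,224.]),63.5,33)
heads(P,SP[3:])
E
```

```text
held [484.3 224.4] 56 res 1.41 z 63.3
head [479. 303.] [479.1 302.2] 10.0 6847 [479.2 302.3  83.8]
```

Emit:
apply_moves --pt "0 0 -8 0 0 0" --pt "0 0 -16 0 0 0" --pt "0 0 -20 0 0 0" --pt "0 0 -20 0 0 0" --pt "0 0 -16 0 0 0"

```text
time: 16.15
tool_pos: [483.6, 222.8, 104.6]
tcp_rot: [179.9, -0.0, 92.2]
ft_force: [0.4, 0.5, -2.3]
finger_gap: 65.1
grip_force: 50.4
```

Emit:
apply_moves --pt "14 0 0 0 0 0" --pt "20 -0.5 0 0 0 0" --pt "20 -0.5 0 0 0 0" --pt "16 -0.5 0 0 0 0" --pt "8 0 0 0 0 0"

```text
time: 16.77
tool_pos: [478.0, 301.9, 102.2]
tcp_rot: [-180.0, 0.0, 92.3]
ft_force: [0.3, -0.5, -1.4]
finger_gap: 65.0
grip_force: 50.4
```

Emit:
apply_moves --pt "0 0 0 0 0 0" --pt "0 0 0 0 0 0" --pt "0 0 0 0 0 0" --pt "0 0 0 0 0 0" --pt "0 0 0 0 0 0"

```text
time: 17.4
tool_pos: [478.7, 300.3, 102.9]
tcp_rot: [180.0, -0.0, 92.2]
ft_force: [-0.5, -0.0, -1.8]
finger_gap: 64.9
grip_force: 50.4
```

Run:
```python
from h import *
s=st(); p,d=snap('wrist','w6'); P=cloud('wrist',d,s)
c=held(p,P,np.array([479.,303.]),143,33)
heads(P,SP[3:])
m=(np.hypot(P[:,:,0]-479,P[:,:,1]-303)<60)&(P[:,:,2]>60)&(P[:,:,2]<92);print(m.sum(),P[m].mean(0) if m.any() else'')
```

```text
t 17.4 tcp [478.7 300.3 102.9] rot [180.   -0.   92.2] gap 64.9 F [-0.5 -0.  -1.8] grip 50.42209938168526
held [479.4 302.2] 60 res 1.77 z 142.5
0
```

View pics/w6.png

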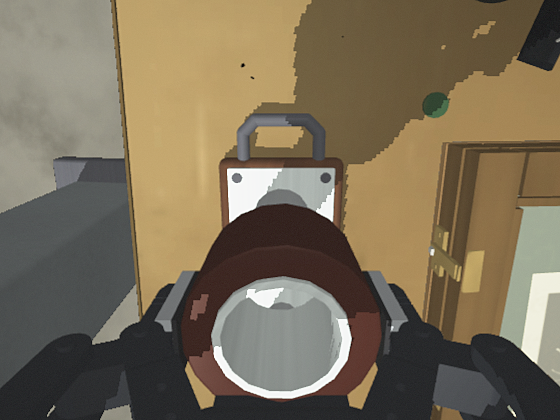

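The sleeve is held squarely, with its bore over the thick_b axis (offset about 0.3 mm). Lowering and watching force.

Emit:
apply_moves --pt "0 0 8 0 0 0" --pt "0 0 8 0 0 0" --pt "0 0 6 0 0 0" --pt "0 0 4 0 0 0" --pt "0 0 4 0 0 0"

```text
time: 18.08
tool_pos: [478.6, 300.5, 72.5]
tcp_rot: [-180.0, 0.0, 92.2]
ft_force: [-0.8, 0.1, -1.6]
finger_gap: 65.1
grip_force: 50.4
```

Emit:
apply_moves --pt "0 0 3 0 0 0" --pt "0 0 3 0 0 0" --pt "0 0 3 0 0 0" --pt "0 0 3 0 0 0" --pt "0 0 3 0 0 0"

```text
time: 18.7
tool_pos: [478.6, 300.5, 57.6]
tcp_rot: [180.0, -0.0, 92.2]
ft_force: [-0.1, -1.3, -1.8]
finger_gap: 65.1
grip_force: 50.4
```

Emit:
apply_moves --pt "0 0 7 0 0 0" --pt "0 0 7 0 0 0" --pt "0 0 7 0 0 0" --pt "0 0 7 0 0 0" --pt "0 0 3 0 0 0"

```text
time: 19.32
tool_pos: [478.2, 300.3, 26.0]
tcp_rot: [-179.9, 0.0, 92.2]
ft_force: [-0.4, -0.1, -1.9]
finger_gap: 64.6
grip_force: 50.4
```

Emit:
apply_moves --pt "0 0 1 0 0 0" --pt "0 0 1 0 0 0" --pt "0 0 0.5 0 0 0" --pt "0 0 0 0 0 0" --pt "0 0 0 0 0 0"

```text
time: 19.95
tool_pos: [478.7, 300.6, 24.4]
tcp_rot: [180.0, -0.0, 92.2]
ft_force: [0.0, -0.6, -2.3]
finger_gap: 65.0
grip_force: 50.4
```

Emit:
apply_moves --pt "0 0 0 0 0 0" --pt "0 0 0 0 0 0" --pt "0 0 0 0 0 0" --pt "0 0 0 0 0 0" --pt "0 0 0 0 0 0" --fingers 85

```text
time: 20.58
tool_pos: [478.6, 300.5, 24.3]
tcp_rot: [-180.0, -0.0, 92.2]
ft_force: [-0.6, 0.1, 0.6]
finger_gap: 85.0
grip_force: 0.0
```

Emit:
apply_moves --pt "0 0 -15 0 0 0" --pt "0 0 -40 0 0 0" --pt "0 0 -50 0 0 0" --pt "0 0 -50 0 0 0" --pt "0 0 -45 0 0 0"

```text
time: 21.2
tool_pos: [478.9, 300.6, 227.8]
tcp_rot: [179.9, -0.1, 92.2]
ft_force: [1.0, 0.7, -0.5]
finger_gap: 85.0
grip_force: 0.0
```

Run:
```python
from h import *
s=st(); p,d=snap('wrist'); P=cloud('wrist',d,s)
ring(P,SP[3],64,4); heads(P,SP)
for c in('top','scene'):
    snap(c)
    for n in('wide_1_mid','narrow_1_mid','bar_grip'): find(n,c)
```

```text
t 21.2 tcp [478.9 300.6 227.8] rot [ 1.799e+02 -1.000e-01  9.220e+01] gap 85.0 F [ 1.   0.7 -0.5] grip 0.0
ring [479. 303.] [478.7 302. ] r 32.9 ell [478.7 302.2] [65.1 65.3] 3494 z 63.6
head [485. 151.] [484.7 151.2] 10.1 312 [485.  153.5  83.3]
head [482. 227.] [481.8 226.8] 10.2 373 [481.9 228.5  83.5]
head [479. 303.] [478.9 302.5] 10.0 456 [478.8 303.4  83.5]
wide_1_mid top place_of [ 537.1 -362.6   22.5] 0.83
narrow_1_mid top place_of [ 449.8 -169.2   18.8] 0.32
bar_grip top place_of [ 447.7 -170.9   18.6] 0.88
wide_1_mid scene place_of [ 536.  -362.1   24.7] 0.88
wide_1_mid scene place_of [ 457.8 -298.3   -1.5] 0.61
wide_1_mid scene place_of [483.1 187.6   0.6] 0.54
wide_1_mid scene place_of [485.4  76.   72.9] 0.37
narrow_1_mid scene place_of [ 525.4 -465.7    5.3] 0.46
bar_grip scene place_of [ 456.2 -172.2   23.4] 0.59
```

wide_2 is home on thick_b (top at the base-seated height). Now the narrow sleeve.

Emit:
apply_moves --pt "-30 8 0 0 0 0" --pt "-40 10 0 0 0 0" --pt "-43 10 0 0 0 0" --pt "-43 10 0 0 0 0" --pt "-43 10 0 0 0 0"

```text
time: 22.28
tool_pos: [534.0, 102.1, 223.2]
tcp_rot: [-179.9, 0.0, 92.2]
ft_force: [0.8, 0.2, -0.4]
finger_gap: 85.2
grip_force: 0.0
```

Emit:
apply_moves --pt "-43 10 0 0 0 0" --pt "-43 10 0 0 0 0" --pt "-40 10 0 0 0 0" --pt "-35 10 0 0 0 0" --pt "-25 8 0 0 0 0"

```text
time: 22.9
tool_pos: [589.2, -82.1, 223.0]
tcp_rot: [-179.9, -0.0, 92.2]
ft_force: [0.5, -0.3, -0.2]
finger_gap: 84.7
grip_force: 0.0
```

Run:
```python
from h import *
s=st(); p,d=snap('wrist'); P=cloud('wrist',d,s)
ring(P,np.array([591,-62]),48,5,50)
```

```text
t 22.9 tcp [589.2 -82.1 223. ] rot [-179.9   -0.    92.2] gap 84.7 F [ 0.5 -0.3 -0.2] grip 0.0
ring [591 -62] [593.5 -64.9] r 26.9 ell [593.6 -64.9] [53.2 53.3] 2264 z 47.4
```

Emit:
apply_moves --pt "9 3 20 0 0 0" --pt "8 2 45 0 0 0" --pt "0 0 50 0 0 0" --pt "0 0 45 0 0 0" --pt "0 0 30 0 0 0" --fingers 85

```text
time: 23.58
tool_pos: [590.7, -60.6, 29.3]
tcp_rot: [-179.7, -0.1, 92.3]
ft_force: [0.2, 0.5, 0.6]
finger_gap: 84.8
grip_force: 0.0
```

Emit:
apply_moves --pt "0 0 15 0 0 0" --pt "0 0 9 0 0 0" --pt "0 0 0 0 0 0" --pt "0 0 0 0 0 0" --pt "0 0 0 0 0 0"

```text
time: 24.2
tool_pos: [594.9, -63.5, 11.6]
tcp_rot: [179.9, 0.0, 92.2]
ft_force: [1.0, -0.5, -0.4]
finger_gap: 85.0
grip_force: 0.0
```

Emit:
apply_moves --pt "0 0 0 0 0 0" --pt "0 0 0 0 0 0" --pt "0 0 0 0 0 0" --pt "0 0 0 0 0 0" --pt "0 0 0 0 0 0" --fingers 42 --grip_force 45

```text
time: 24.82
tool_pos: [594.3, -63.4, 10.8]
tcp_rot: [180.0, 0.0, 92.2]
ft_force: [-0.3, -0.2, 4.8]
finger_gap: 51.8
grip_force: 48.0
```

Run:
```python
from h import *
s=st(); p,d=snap('wrist','w7'); P=cloud('wrist',d,s)
c=held(p,P,np.array(s['tool_pos'][:2]),47.5,27)
print(c-s['tool_pos'][:2])
```

```text
t 24.82 tcp [594.3 -63.4  10.8] rot [180.    0.   92.2] gap 51.8 F [-0.3 -0.2  4.8] grip 48.0136282928288
held [595.  -64.6] 63 res 0.91 z 47.3
[ 0.69702887 -1.21834178]
```

Emit:
apply_moves --pt "0 0 -10 0 0 0" --pt "0 0 -22 0 0 0" --pt "0 0 -26 0 0 0" --pt "0 0 -26 0 0 0" --pt "0 0 -20 0 0 0"

```text
time: 25.5
tool_pos: [593.8, -63.2, 115.4]
tcp_rot: [180.0, 0.0, 92.2]
ft_force: [0.1, -0.0, -2.3]
finger_gap: 52.3
grip_force: 47.5
```

Emit:
apply_moves --pt "14 -6 0 0 0 0" --pt "24 -11 0 0 0 0" --pt "28 -13 0 0 0 0" --pt "28 -13 0 0 0 0" --pt "28 -13 0 0 0 0"

```text
time: 26.12
tool_pos: [531.0, 58.1, 112.5]
tcp_rot: [-179.8, -0.0, 92.2]
ft_force: [-0.1, -0.1, -1.4]
finger_gap: 52.3
grip_force: 47.5
```

Emit:
apply_moves --pt "28 -13 0 0 0 0" --pt "28 -13 0 0 0 0" --pt "24 -11 0 0 0 0" --pt "12 -6 0 0 0 0" --pt "5.5 -2.8 0 0 0 0"

```text
time: 26.75
tool_pos: [482.6, 152.6, 113.5]
tcp_rot: [-179.9, 0.0, 92.3]
ft_force: [0.1, -1.3, -1.3]
finger_gap: 52.3
grip_force: 47.5
```

Emit:
apply_moves --pt "0 0 0 0 0 0" --pt "0 0 0 0 0 0" --pt "0 0 0 0 0 0" --pt "0 0 0 0 0 0" --pt "0 0 0 0 0 0"

```text
time: 27.38
tool_pos: [483.7, 151.9, 114.3]
tcp_rot: [180.0, -0.0, 92.2]
ft_force: [-0.0, -0.6, -2.1]
finger_gap: 52.0
grip_force: 47.5
```

Run:
```python
from h import *
s=st(); p,d=snap('wrist','w8'); P=cloud('wrist',d,s)
c=held(p,P,np.array(s['tool_pos'][:2]),47.5+s['tool_pos'][2]-10.8,27)
heads(P,SP)
dl=np.array([484.8,150.9])-c; print('dx,dy',dl@U, dl@[U[1],-U[0]])
```

```text
t 27.38 tcp [483.7 151.9 114.3] rot [180.   -0.   92.2] gap 52.0 F [-0.  -0.6 -2.1] grip 47.5400709011592
held [484.5 150.7] 63 res 0.91 z 150.9
head [482. 227.] [482.  226.3] 10.0 1519 [482.  226.5  83.7]
dx,dy 0.21626060820951182 0.3064419223048926
```

View pics/w8.png

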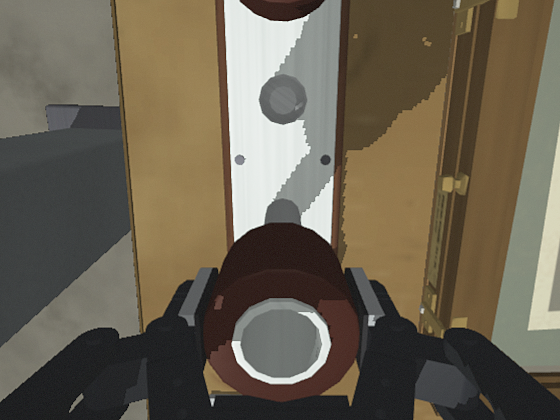

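The narrow sleeve at (282,340) is aligned with thin_a within 0.4 mm. Lowering.

Emit:
apply_moves --pt "0 0.3 10 0 0 0" --pt "0 0 10 0 0 0" --pt "0 0 6 0 0 0" --pt "0 0 4 0 0 0" --pt "0 0 4 0 0 0"

```text
time: 28.05
tool_pos: [484.0, 152.1, 80.1]
tcp_rot: [180.0, 0.0, 92.2]
ft_force: [0.2, -0.1, -2.0]
finger_gap: 52.3
grip_force: 47.5
```

Emit:
apply_moves --pt "0 0 3 0 0 0" --pt "0 0 3 0 0 0" --pt "0 0 3 0 0 0" --pt "0 0 3 0 0 0" --pt "0 0 3 0 0 0"

```text
time: 28.68
tool_pos: [484.0, 152.1, 65.1]
tcp_rot: [180.0, -0.0, 92.2]
ft_force: [0.3, -0.1, -1.4]
finger_gap: 52.2
grip_force: 47.5
```

Engaged with no side force. Down the rest (38 mm), release and rise.

Emit:
apply_moves --pt "0 0 8 0 0 0" --pt "0 0 9 0 0 0" --pt "0 0 9 0 0 0" --pt "0 0 7 0 0 0" --pt "0 0 3 0 0 0"

```text
time: 29.3
tool_pos: [483.5, 152.0, 28.5]
tcp_rot: [-179.9, 0.0, 92.2]
ft_force: [-0.2, -0.6, -1.0]
finger_gap: 51.9
grip_force: 47.5
```

Emit:
apply_moves --pt "0 0 1 0 0 0" --pt "0 0 0.5 0 0 0" --pt "0 0 0 0 0 0" --pt "0 0 0 0 0 0" --pt "0 0 0 0 0 0"

```text
time: 29.92
tool_pos: [484.0, 152.1, 27.9]
tcp_rot: [180.0, 0.0, 92.2]
ft_force: [0.1, -0.0, -2.4]
finger_gap: 52.3
grip_force: 47.5
```

Emit:
apply_moves --pt "0 0 0 0 0 0" --pt "0 0 0 0 0 0" --pt "0 0 0 0 0 0" --pt "0 0 0 0 0 0" --pt "0 0 0 0 0 0" --fingers 85

```text
time: 30.55
tool_pos: [483.9, 152.1, 27.8]
tcp_rot: [180.0, -0.0, 92.2]
ft_force: [-0.5, -0.0, -0.8]
finger_gap: 84.8
grip_force: 0.0
```

Emit:
apply_moves --pt "0 0 -15 0 0 0" --pt "0 0 -40 0 0 0" --pt "0 0 -50 0 0 0" --pt "0 0 -50 0 0 0" --pt "0 0 -45 0 0 0"

```text
time: 31.18
tool_pos: [484.1, 152.1, 231.2]
tcp_rot: [179.9, -0.0, 92.2]
ft_force: [0.8, -0.4, 0.8]
finger_gap: 85.1
grip_force: 0.0
```

Run:
```python
from h import *
s=st(); p,d=snap('wrist'); P=cloud('wrist',d,s)
ring(P,SP[1],64,4,40); heads(P,SP)
for c in('top','scene'):
    snap(c)
    for n in('wide_1_mid','bar_grip'): find(n,c)
```

```text
t 31.18 tcp [484.1 152.1 231.2] rot [179.9  -0.   92.2] gap 85.1 F [ 0.8 -0.4  0.8] grip 0.0
ring [485. 151.] [484.3 150.5] r 26.9 ell [484.3 150.6] [53.2 53.4] 2353 z 63.4
head [488.  75.] [487.7  75. ] 10.2 369 [487.9  76.7  83.4]
head [485. 151.] [485.2 150.8] 10.1 442 [484.9 151.6  83.5]
head [482. 227.] [481.8 226.5] 9.9 551 [481.8 226.5  83.6]
wide_1_mid top place_of [ 539.7 -364.5   23.2] 0.69
bar_grip top place_of [ 450.7 -168.3   16.5] 0.74
wide_1_mid scene place_of [ 539.7 -365.5   24.7] 0.74
bar_grip scene place_of [ 452.9 -170.5   23.8] 0.66
```

Narrow sleeve home on thin_a. Now wide_1.

Emit:
apply_moves --pt "-25 2 0 0 0 0" --pt "-35 2 0 0 0 0" --pt "-38 2 0 0 0 0" --pt "-38 2 0 0 0 0" --pt "-38 2 0 0 0 0"

```text
time: 32.15
tool_pos: [499.8, -22.4, 226.2]
tcp_rot: [-179.8, -0.0, 92.2]
ft_force: [-0.2, 0.0, -0.4]
finger_gap: 84.7
grip_force: 0.0
```

Emit:
apply_moves --pt "-38 2 0 0 0 0" --pt "-38 2 0 0 0 0" --pt "-38 2 0 0 0 0" --pt "-38 2 0 0 0 0" --pt "-38 2 0 0 0 0"

```text
time: 32.78
tool_pos: [517.3, -211.7, 226.0]
tcp_rot: [-179.9, -0.1, 92.2]
ft_force: [-0.8, 0.4, 0.8]
finger_gap: 84.7
grip_force: 0.0
```

Emit:
apply_moves --pt "-38 2 0 0 0 0" --pt "-38 2 0 0 0 0" --pt "-38 2 0 0 0 0" --pt "-35 2 0 0 0 0" --pt "-20 2 0 0 0 0"

```text
time: 33.4
tool_pos: [533.7, -380.5, 225.5]
tcp_rot: [-179.8, -0.1, 92.2]
ft_force: [0.4, 0.6, -0.0]
finger_gap: 84.9
grip_force: 0.0
```

Run:
```python
from h import *
s=st(); p,d=snap('wrist'); P=cloud('wrist',d,s)
ring(P,np.array([537,-364]),48,5,50)
```

```text
t 33.4 tcp [ 533.7 -380.5  225.5] rot [-1.798e+02 -1.000e-01  9.220e+01] gap 84.9 F [ 0.4  0.6 -0. ] grip 0.0
ring [ 537 -364] [ 538.3 -362.1] r 33.0 ell [ 538.3 -362. ] [65.  65.5] 2904 z 47.4
```

Emit:
apply_moves --pt "9 2 20 0 0 0" --pt "7.8 2 45 0 0 0" --pt "0 0 50 0 0 0" --pt "0 0 45 0 0 0" --pt "0 0 30 0 0 0" --fingers 85

```text
time: 34.08
tool_pos: [535.8, -360.0, 33.3]
tcp_rot: [-179.7, -0.2, 92.3]
ft_force: [-0.8, 1.3, -0.2]
finger_gap: 85.2
grip_force: 0.0
```

Emit:
apply_moves --pt "0 0 17 0 0 0" --pt "0 0 10 0 0 0" --pt "0 0 0 0 0 0" --pt "0 0 0 0 0 0" --pt "0 0 0 0 0 0"

```text
time: 34.7
tool_pos: [538.8, -363.1, 12.3]
tcp_rot: [179.9, 0.1, 92.2]
ft_force: [-0.3, 0.1, -0.3]
finger_gap: 85.1
grip_force: 0.0
```

Emit:
apply_moves --pt "0 0 0 0 0 0" --pt "0 0 0 0 0 0" --pt "0 0 0 0 0 0" --pt "0 0 0 0 0 0" --pt "0 0 0 0 0 0" --fingers 55 --grip_force 45

```text
time: 35.33
tool_pos: [538.7, -362.9, 12.0]
tcp_rot: [179.9, 0.1, 92.2]
ft_force: [-0.1, -0.3, 5.5]
finger_gap: 65.5
grip_force: 50.5
```

Run:
```python
from h import *
s=st(); p,d=snap('wrist'); P=cloud('wrist',d,s)
c=held(p,P,np.array(s['tool_pos'][:2]),47.5,33)
print(c-s['tool_pos'][:2])
dl=np.array([487.7,75.1])-c; print('dx,dy',dl@U, dl@[U[1],-U[0]])
```

```text
t 35.33 tcp [ 538.7 -362.9   12. ] rot [1.799e+02 1.000e-01 9.220e+01] gap 65.5 F [-0.1 -0.3  5.5] grip 50.515081118792295
held [ 539.3 -361.6] 63 res 1.34 z 47.3
[0.61764794 1.33666107]
dx,dy 438.419737904859 -34.047657915657425
```

Emit:
apply_moves --pt "0 0 -10 0 0 0" --pt "0 0 -22 0 0 0" --pt "0 0 -26 0 0 0" --pt "0 0 -26 0 0 0" --pt "0 0 -20 0 0 0"

```text
time: 36.0
tool_pos: [538.6, -362.9, 117.7]
tcp_rot: [179.9, 0.1, 92.2]
ft_force: [0.5, -0.2, -1.8]
finger_gap: 65.1
grip_force: 50.3
```

Emit:
apply_moves --pt "14 -1 0 0 0 0" --pt "26 -2 0 0 0 0" --pt "34 -2.5 0 0 0 0" --pt "36 -3 0 0 0 0" --pt "36 -3 0 0 0 0"

```text
time: 36.62
tool_pos: [519.5, -214.5, 113.2]
tcp_rot: [-179.9, -0.1, 92.2]
ft_force: [-0.9, -0.5, -1.5]
finger_gap: 65.8
grip_force: 50.3
```

Emit:
apply_moves --pt "36 -3 0 0 0 0" --pt "36 -3 0 0 0 0" --pt "36 -3 0 0 0 0" --pt "36 -3 0 0 0 0" --pt "36 -3 0 0 0 0"

```text
time: 37.25
tool_pos: [497.2, -35.7, 113.4]
tcp_rot: [-179.9, -0.0, 92.2]
ft_force: [0.6, -0.1, -0.8]
finger_gap: 65.5
grip_force: 50.3
```

Emit:
apply_moves --pt "36 -3 0 0 0 0" --pt "32 -2 0 0 0 0" --pt "24 -2 0 0 0 0" --pt "14 -0.5 0 0 0 0" --pt "6 0 0 0 0 0"

```text
time: 37.88
tool_pos: [486.2, 74.7, 114.1]
tcp_rot: [-179.9, 0.0, 92.3]
ft_force: [0.2, -0.9, -0.7]
finger_gap: 65.5
grip_force: 50.3
```

Emit:
apply_moves --pt "0 0 0 0 0 0" --pt "0 0 0 0 0 0" --pt "0 0 0 0 0 0" --pt "0 0 0 0 0 0" --pt "0 0 0 0 0 0"

```text
time: 38.5
tool_pos: [487.0, 73.8, 114.8]
tcp_rot: [180.0, 0.0, 92.2]
ft_force: [-0.2, 0.4, -1.5]
finger_gap: 65.3
grip_force: 50.3
```

Run:
```python
from h import *
s=st(); p,d=snap('wrist'); P=cloud('wrist',d,s)
c=held(p,P,np.array(s['tool_pos'][:2]),47.5+s['tool_pos'][2]-12,33)
heads(P,SP)
dl=np.array([487.7,75.1])-c; print('dx,dy',dl@U, dl@[U[1],-U[0]])
```

```text
t 38.5 tcp [487.   73.8 114.8] rot [180.    0.   92.2] gap 65.3 F [-0.2  0.4 -1.5] grip 50.25745203718543
held [487.7  75.2] 63 res 1.38 z 150.1
head [485. 151.] [485.  150.4] 9.9 1527 [485.  150.5  83.7]
dx,dy -0.07909809404832972 -0.01613110017272258
```

Emit:
apply_moves --pt "0 0.2 10 0 0 0" --pt "0 0 10 0 0 0" --pt "0 0 6 0 0 0" --pt "0 0 4 0 0 0" --pt "0 0 4 0 0 0"

```text
time: 39.17
tool_pos: [487.2, 74.0, 80.6]
tcp_rot: [180.0, -0.0, 92.2]
ft_force: [0.4, -0.4, -0.7]
finger_gap: 65.2
grip_force: 50.3
```

Emit:
apply_moves --pt "0 0 3 0 0 0" --pt "0 0 3 0 0 0" --pt "0 0 3 0 0 0" --pt "0 0 3 0 0 0" --pt "0 0 3 0 0 0"

```text
time: 39.8
tool_pos: [487.2, 74.0, 65.6]
tcp_rot: [180.0, 0.0, 92.2]
ft_force: [-0.3, 0.2, -1.7]
finger_gap: 65.5
grip_force: 50.3
```

Emit:
apply_moves --pt "0 0 8 0 0 0" --pt "0 0 9 0 0 0" --pt "0 0 9 0 0 0" --pt "0 0 7 0 0 0" --pt "0 0 3 0 0 0"

```text
time: 40.42
tool_pos: [486.7, 73.9, 29.0]
tcp_rot: [-179.9, 0.0, 92.2]
ft_force: [-0.4, 0.2, -0.9]
finger_gap: 65.3
grip_force: 50.3
```

Emit:
apply_moves --pt "0 0 1 0 0 0" --pt "0 0 0 0 0 0" --pt "0 0 0 0 0 0" --pt "0 0 0 0 0 0" --pt "0 0 0 0 0 0"

```text
time: 41.05
tool_pos: [487.2, 74.0, 28.9]
tcp_rot: [180.0, -0.0, 92.2]
ft_force: [0.0, -0.7, -1.2]
finger_gap: 65.1
grip_force: 50.3
```

Emit:
apply_moves --pt "0 0 0 0 0 0" --pt "0 0 0 0 0 0" --pt "0 0 0 0 0 0" --pt "0 0 0 0 0 0" --pt "0 0 0 0 0 0" --fingers 85

```text
time: 41.68
tool_pos: [487.2, 74.0, 28.8]
tcp_rot: [-180.0, 0.0, 92.2]
ft_force: [0.2, 0.7, -0.6]
finger_gap: 84.8
grip_force: 0.0
```

Emit:
apply_moves --pt "0 0 -15 0 0 0" --pt "0 0 -40 0 0 0" --pt "0 0 -50 0 0 0" --pt "0 0 -50 0 0 0" --pt "0 0 -45 0 0 0"

```text
time: 42.3
tool_pos: [487.3, 74.0, 232.2]
tcp_rot: [179.9, -0.0, 92.2]
ft_force: [1.4, 0.6, 0.4]
finger_gap: 85.3
grip_force: 0.0
```

Run:
```python
from h import *
s=st(); p,d=snap('wrist'); P=cloud('wrist',d,s)
ring(P,SP[0],64,4,38); heads(P,SP)
a=snap('top')[0]; find('bar_grip','top'); find('narrow_1_mid','top')
b=snap('scene')[0]; find('bar_grip','scene'); find('narrow_1_mid','scene');find('wide_1_mid','scene')
cv2.imwrite('pics/s9.png',cv2.resize(b[120:400],None,fx=1.4,fy=1.4)[:,:,::-1])
```

```text
t 42.3 tcp [487.3  74.  232.2] rot [179.9  -0.   92.2] gap 85.3 F [1.4 0.6 0.4] grip 0.0
ring [488.  75.] [487.4  74.6] r 32.9 ell [487.5  74.8] [65.2 65.4] 3354 z 63.5
head [488.  75.] [487.8  74.7] 10.0 447 [487.8  75.6  83.6]
head [485. 151.] [484.9 150.6] 9.9 551 [484.8 150.6  83.6]
bar_grip top place_of [ 451.3 -170.1   18.7] 0.75
bar_grip scene place_of [ 453.6 -168.7   18.5] 0.74
bar_grip scene place_of [ 456.7 -298.8    1.4] 0.63
wide_1_mid scene place_of [488.4  71.6  39. ] 0.68
```

View pics/s9.png

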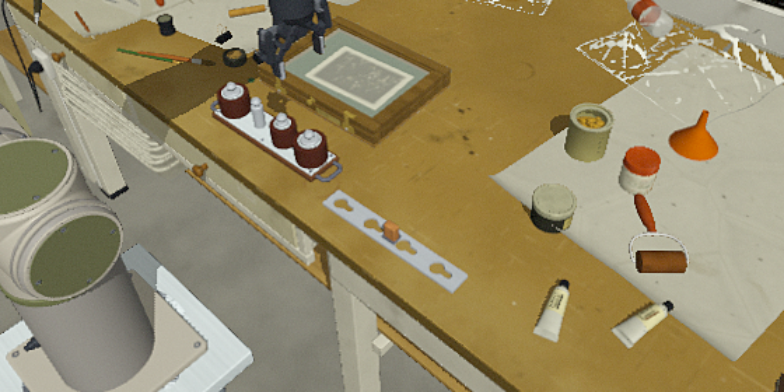

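Three sleeves sit on the rack (thick_b, thin_a, thick_a), thin_b is empty, no others on the bench; the bar still lies at pixel (395,240). Fetch it.

Emit:
apply_moves --pt "-15 -2.5 0 0 0 0" --pt "-25 -4.5 0 0 0 0" --pt "-27 -5 0 0 0 0" --pt "-27 -5 0 0 0 0" --pt "-27 -5 0 0 0 0" --fingers 50

```text
time: 43.32
tool_pos: [469.1, -49.4, 228.1]
tcp_rot: [-179.9, -0.0, 92.2]
ft_force: [1.0, 0.3, -0.4]
finger_gap: 50.1
grip_force: 0.0
```

Emit:
apply_moves --pt "-27 -5 0 0 0 0" --pt "-27 -5 0 0 0 0" --pt "-27 -4 0 0 0 0" --pt "-24 -4 0 0 0 0" --pt "-16.5 -2.5 0 0 0 0"

```text
time: 43.95
tool_pos: [453.3, -171.6, 228.2]
tcp_rot: [-179.9, -0.0, 92.2]
ft_force: [-0.9, 0.8, -0.3]
finger_gap: 50.0
grip_force: 0.0
```

```bash
cat >> h.py <<'E'
def bar(P,g,z0):
    for lo,hi,r in((z0+30,z0+42,25),(z0+1.5,z0+8,175)):
        m=(P[:,:,2]>lo)&(P[:,:,2]<hi)&(abs(P[:,:,0]-g[0])<40)&(abs(P[:,:,1]-g[1])<r);Q=P[m]
        if len(Q): print('bar',cv2.minAreaRect(Q[:,:2].astype(np.float32)),len(Q),np.median(Q[:,2]))
E
python3 - <<'E'
from h import *
s=st(); p,d=snap('wrist'); P=cloud('wrist',d,s); bar(P,(454.5,-169.7),-2)
E
```

```text
t 43.95 tcp [ 453.3 -171.6  228.2] rot [-179.9   -0.    92.2] gap 50.0 F [-0.9  0.8 -0.3] grip 0.0
bar ((454.5587463378906, -169.64991760253906), (14.922189712524414, 25.641357421875), 2.428701162338257) 467 37.58775470276069
bar ((454.5135498046875, -178.92572021484375), (79.95335388183594, 331.5040283203125), 0.004514913074672222) 15327 3.591917407482896
```

Emit:
apply_moves --pt "2 0.5 20 0 0 0" --pt "0 0 45 0 0 0" --pt "0 0 50 0 0 0" --pt "0 0 45 0 0 0" --pt "0 0 30 0 0 0"

```text
time: 44.62
tool_pos: [453.1, -167.0, 36.2]
tcp_rot: [-179.8, -0.1, 92.2]
ft_force: [-0.6, -0.9, -0.4]
finger_gap: 49.9
grip_force: 0.0
```

Emit:
apply_moves --pt "0 0 17 0 0 0" --pt "0 0 10 0 0 0" --pt "0 0 0 0 0 0" --pt "0 0 0 0 0 0" --pt "0 0 0 0 0 0"

```text
time: 45.25
tool_pos: [455.5, -168.4, 12.9]
tcp_rot: [179.9, 0.1, 92.2]
ft_force: [-0.3, -0.1, 0.3]
finger_gap: 50.0
grip_force: 0.0
```

Emit:
apply_moves --pt "0 0 0 0 0 0" --pt "0 0 0 0 0 0" --pt "0 0 0 0 0 0" --pt "0 0 0 0 0 0" --pt "0 0 0 0 0 0" --fingers 5 --grip_force 60

```text
time: 45.88
tool_pos: [455.0, -168.1, 12.2]
tcp_rot: [180.0, 0.0, 92.2]
ft_force: [-1.0, 0.1, 5.0]
finger_gap: 15.2
grip_force: 59.9
```

Emit:
apply_moves --pt "0 0 -15 0 0 0" --pt "0 0 -25 0 0 0" --pt "0 0 -30 0 0 0" --pt "0 0 -30 0 0 0" --pt "0 0 -20 0 0 0"

```text
time: 46.5
tool_pos: [454.7, -168.1, 133.8]
tcp_rot: [179.9, 0.0, 92.2]
ft_force: [0.1, 0.4, -2.3]
finger_gap: 15.0
grip_force: 58.8
```

Emit:
apply_moves --pt "15 2 0 0 0 0" --pt "30 4 0 0 0 0" --pt "36 4.4 0 0 0 0" --pt "36 4.4 0 0 0 0" --pt "36 4.4 0 0 0 0"

```text
time: 47.12
tool_pos: [466.4, -12.1, 130.2]
tcp_rot: [-179.9, -0.0, 92.2]
ft_force: [0.3, -0.2, -1.9]
finger_gap: 15.0
grip_force: 58.9
```

Emit:
apply_moves --pt "36 4.4 0 0 0 0" --pt "36 4.4 0 0 0 0" --pt "36 4.4 0 0 0 0" --pt "30 4 0 0 0 0" --pt "25 3 0 0 0 0"

```text
time: 47.75
tool_pos: [479.9, 151.3, 130.2]
tcp_rot: [-179.8, 0.0, 92.3]
ft_force: [-0.2, -0.9, -3.0]
finger_gap: 14.7
grip_force: 58.9
```

Emit:
apply_moves --pt "18 2 0 0 0 0" --pt "8 0.6 0 0 0 0" --pt "2.8 0.4 0 0 0 0" --pt "0 0 0 0 0 0" --pt "0 0 0 0 0 0"

```text
time: 48.38
tool_pos: [483.6, 177.6, 131.8]
tcp_rot: [180.0, 0.0, 92.2]
ft_force: [-0.2, -0.1, -2.2]
finger_gap: 15.2
grip_force: 58.9
```

Run:
```python
from h import *
s=st(); p,d=snap('wrist','w10'); P=cloud('wrist',d,s); heads(P,SP)
m=(P[:,:,2]>115)&(P[:,:,2]<132)&(abs(P[:,:,0]-483)<30);Q=P[m];print(cv2.minAreaRect(Q[:,:2].astype(np.float32)),np.median(Q[:,2]))
```

```text
t 48.38 tcp [483.6 177.6 131.8] rot [180.    0.   92.2] gap 15.2 F [-0.2 -0.1 -2.2] grip 58.88739824295044
head [482. 227.] [482.1 226.3] 9.9 1031 [482.  226.4  83.9]
head [479. 303.] [479.1 295.8] 7.4 222 [479.1 294.2  81.6]
((483.33837890625, 196.80111694335938), (44.40126419067383, 181.39175415039062), 2.115048408508301) 123.87579594839173
```

View pics/w10.png

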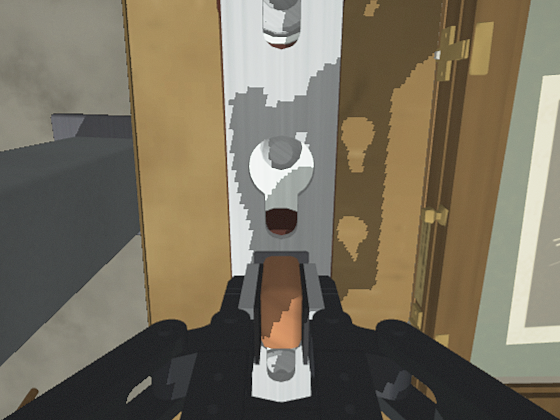

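The round hole at (281,168) is seen with the thin_b head behind it; I'll check the hole centre on the strip plane.

Run:
```python
from h import *
s=sense(); p,d=snap('wrist'); P=cloud('wrist',d,s)
z=P[:,:,2]; m=(z>118)&(z<130)
# strip-plane positions for all pixels: scale rays from camera to z=zs
k=eyes.get_calibration('wrist');M=np.array(k['mount']);R=Ro.from_euler('xyz',s['tcp_rot'],degrees=True).as_matrix()
o=R@M[:3,3]+np.array(s['tool_pos']); zs=np.median(z[m]); f=(zs-o[2])/(P[:,:,2]-o[2]); X=o+(P-o)*f[:,:,None]
for zz,off in((zs,'top'),):
    h=(z<118)&(abs(X[:,:,0]-482)<16)&(abs(X[:,:,1]-226)<16.5)
    # boundary upper half
    pts=[]
    for a in np.radians(np.arange(-50,231,5)):
        rr=np.arange(4,20,.25); 
        for r in rr:
            q=np.array([482+r*np.cos(a),226+r*np.sin(a)])
            D=np.hypot(X[:,:,0]-q[0],X[:,:,1]-q[1]); i=np.unravel_index(np.nanargmin(D),D.shape)
            if m[i]: pts.append(q);break
    E=np.array(pts); g=least_squares(lambda c:np.hypot(*(E-c[:2]).T)-c[2],[482,226,13.5],loss='soft_l1'); print(g.x,len(E),zs)
```

```text
[482.2648915  226.01919224  13.09792478] 57 123.92313288215732
```

Aligned within 0.5 mm. Lowering over the heads.

Emit:
apply_moves --pt "0.4 0 8 0 0 0" --pt "0 0 10 0 0 0" --pt "0 0 8 0 0 0" --pt "0 0 5 0 0 0" --pt "0 0 5 0 0 0"

```text
time: 49.1
tool_pos: [483.4, 178.6, 95.4]
tcp_rot: [-180.0, 0.0, 92.2]
ft_force: [-0.7, 0.9, -2.6]
finger_gap: 15.2
grip_force: 58.9
```

Emit:
apply_moves --pt "0 0 4 0 0 0" --pt "0 0 4 0 0 0" --pt "0 0 3 0 0 0" --pt "0 0 2 0 0 0" --pt "0 0 0 0 0 0"

```text
time: 49.72
tool_pos: [483.4, 178.6, 82.6]
tcp_rot: [-180.0, 0.0, 92.2]
ft_force: [-0.2, -0.6, -1.8]
finger_gap: 14.6
grip_force: 58.9
```

Emit:
apply_moves --pt "0 0 0.7 0 0 0" --pt "0 0 0.5 0 0 0" --pt "0 0 0 0 0 0" --pt "0 0 0 0 0 0" --pt "0 0 0 0 0 0"

```text
time: 50.35
tool_pos: [483.5, 178.6, 81.6]
tcp_rot: [180.0, -0.0, 92.2]
ft_force: [0.8, -0.3, -1.5]
finger_gap: 14.9
grip_force: 58.9
```

Emit:
apply_moves --pt "4 0 0 0 0 0" --pt "5 0 0 0 0 0" --pt "5 0 0 0 0 0" --pt "5 0 0 0 0 0" --pt "5 0 0 0 0 0"

```text
time: 50.98
tool_pos: [482.5, 203.1, 81.6]
tcp_rot: [-180.0, -0.0, 92.2]
ft_force: [-0.4, 0.3, -1.8]
finger_gap: 15.1
grip_force: 58.9
```

Emit:
apply_moves --pt "0 0 0 0 0 0" --pt "0 0 0 0 0 0" --pt "0 0 0 0 0 0" --pt "0 0 0 0 0 0" --pt "0 0 0 0 0 0"

```text
time: 51.6
tool_pos: [482.6, 202.5, 81.6]
tcp_rot: [180.0, 0.0, 92.2]
ft_force: [-0.6, 0.1, -2.1]
finger_gap: 14.7
grip_force: 58.9
```

Emit:
apply_moves --pt "0 0 0.4 0 0 0" --pt "0 0 0 0 0 0" --pt "0 0 0 0 0 0" --pt "0 0 0 0 0 0" --pt "0 0 0 0 0 0" --fingers 45

```text
time: 52.22
tool_pos: [482.5, 202.6, 81.2]
tcp_rot: [180.0, -0.0, 92.2]
ft_force: [-0.3, 0.8, -0.4]
finger_gap: 45.0
grip_force: 0.0
```

Emit:
apply_moves --pt "0 0 -20 0 0 0" --pt "0 0 -40 0 0 0" --pt "0 0 -45 0 0 0" --pt "0 0 -45 0 0 0" --pt "0 0 -40 0 0 0"

```text
time: 52.85
tool_pos: [482.6, 202.6, 273.1]
tcp_rot: [179.9, -0.0, 92.2]
ft_force: [0.5, 0.3, 0.2]
finger_gap: 45.1
grip_force: 0.0
```

Emit:
apply_moves --pt "0 0 0 0 0 0" --pt "0 0 0 0 0 0" --pt "0 0 0 0 0 0" --pt "0 0 0 0 0 0" --pt "0 0 0 0 0 0"

```text
time: 53.48
tool_pos: [482.3, 202.5, 270.5]
tcp_rot: [-179.9, 0.0, 92.2]
ft_force: [0.1, -0.5, -0.2]
finger_gap: 44.6
grip_force: 0.0
```

Run:
```python
from h import *
s=st(); p,d=snap('wrist','w11'); P=cloud('wrist',d,s); heads(P,SP)
z=P[:,:,2]
for lo,hi in((100,112),(70,79)):
    m=(z>lo)&(z<hi)&(abs(P[:,:,0]-482)<60); print(cv2.minAreaRect(P[m][:,:2].astype(np.float32)),np.median(P[m][:,2]))
```

```text
t 53.48 tcp [482.3 202.5 270.5] rot [-179.9    0.    92.2] gap 44.6 F [ 0.1 -0.5 -0.2] grip 0.0
head [488.  75.] [488.2  74.7] 10.5 267 [487.9  77.   83.3]
head [485. 151.] [484.9 150.9] 9.9 312 [484.8 152.2  83.4]
head [482. 227.] [483.5 222.4] 14.3 426 [481.8 225.6  83.7]
head [479. 303.] [478.7 302.4] 9.9 466 [478.7 302.3  83.6]
((482.823974609375, 201.34619140625), (15.583688735961914, 24.867822647094727), 2.1935298442840576) 106.6516649733494
((482.82061767578125, 200.71932983398438), (44.08580780029297, 304.084716796875), 2.1707894802093506) 73.32274069644873
```

View pics/w11.png

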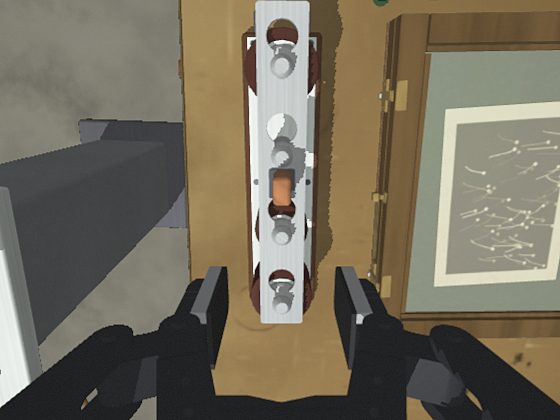

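The bar lies flat and locked at the same place as at the start: heads over the slot ends at (282,65), (282,155), (281,229) and (281,291), with sleeves beneath. Handing in.

```bash
python3 -c "
from h import *
print(job.hand_in())"
```

```text
the job is handed in; nothing more can be done
None
```

The job is handed in: wide_2 is home on thick_b, wide_1 on thick_a and the one narrow sleeve on thin_a; thin_b stays empty, the bar is back and locked over all four heads, and the tin and tube were not touched (about 53 s of the 192 s used).

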